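Rake the oak sticks into tight rows

ROBOT

A 6-joint arm with a two-finger parallel gripper is mounted at the origin on the work surface. World frame = base frame: x ahead of the robot, y to its left, z up, the work surface at z = 0. Lengths are in m, angles in rad, forces in N, time in s.
With the tool pointing down it reaches from about 0.225 to 0.875 m from the base axis. Payload 3.4 kg.
Tool frame: the origin (TCP) lies between the finger pads; the fingertips stand 11 mm ahead of it and the grasp point (between the pads) lies 8 mm behind it (tips_ahead is the distance from the TCP to the fingertips, in m); z points along the fingers, x is the direction in which the jaws open and shut, and the axes are right-handed (so a half turn about z gives the same grasp; the last joint's range is limited). The gripper opens to 85 mm and grips with 20 to 120 N. Pads are 22 mm wide; open, the fingers measure 114 mm over their backs; the gripper's body (76 mm by 85 mm) begins 54 mm behind the grasp point. The pads swing forward as they close: fully open they stand 13 mm farther back than shut.
Start: joints at [-1.376, 0.276, 1.505, -0, 1.361, -0.121], TCP at [0.179, -0.547, 0.242] pointing down, gripper open.
Joint ranges: [-2.89, 2.89], [-0.75, 2.08], [0.22, 2.7], [-1.18, 4.32], [0.11, 2.71], [-2.7, 2.7]. Speed limits (rad/s): [2.57, 2.57, 3.14, 3.14, 3.14, 3.14].

INTERFACE

Orientations are given as a unit quaternion [w, x, y, z].
In Python, from rig import get_state, get_image, sign_off, masks_of, tips_ahead gives the robot as it stands.
- The arm moves only by the tool play_rows, never from a script. Its argument "series" is a list of rows, each an object of numbers: "fingers": the closure, from -1 (fully open) to 1 (shut); "dx", "dy", "dz": the shift along the world's x, y, z in mm; "turn": the turn about the world's z in rad. A call has 1 to 20 rows; each row shifts and turns the pose as measured when the row begins; what a row does not reach is not made up. A row lasts 1/12 s, in which the tool goes at most 41.7 mm and 7.16 degrees, less where a joint would pass 70% of its speed; a pose out of reach is approached as far as the arm can. A call with a gripper value outside its range is refused whole. The fingers move at their own pace and stop on an object; "squeeze" is the grip in N (left out, the last holds). Time passes only in rows, so rows that do not move let the fingers close. It gives the time, the measured TCP pose, the force and the opening at its end, in the units of the state.
- get_state(): the state, without advancing time (a new reading comes with each control period).
- get_image(name): name is "scene" or "top" or "wrist"; returns a dict with "pixels" (384x512x3 uint8, red, green, blue), "vfov" (degrees; the focal length in pixels is half the picture's height over the tangent of half this angle, whatever the lens; pixels are square), "cx", "cy" (the principal point, pixels), "dist" ([k1, k2, p1, p2, k3] as OpenCV has them; the pictures are not rectified), "rvec" (rotation vector, rad) and "tvec" (3), from world to camera coordinates, as OpenCV has them; the wrist camera has in their place "hand_eye" (4x4, takes a point from camera to tool coordinates, whose origin is the TCP and whose axes are the tool frame's). Camera axes: x right, y down, z forward; pixel columns grow to the right and rows downward; lengths in m; the calibration is good to about 2 mm. A picture is of the moment at which its call begins: read the wrist's pose just before it. There is no depth.
- sign_off(): hands the job in, once; it reports no verdict.
Trained networks look in a picture, given as the dict that the camera call returned (one of the last four; its "shot" number tells which), for a name from the list of things; names that differ only in an ending like _2 or _b are one class to them, and where a whole thing is asked for, a point or a joint stands for the part that bears it (a point fixed in the world has none). Each returns a list of dicts, best first, with "p" (0 to 1); they miss things now and then, are a little off and sometimes report something else, mostly with a low value. They report only what shows in the picture. A call takes as long as a camera call. They do not tell look-alikes from the thing itself.
- masks_of(picture, label): "region" (384x512 bool, what is visible of it) and "xy" ([column, row] in pixels, amid what is visible of it).
The state is a dict: "clock": time; "qpos": joint angles; "qd": joint speeds; "effort": joint torques, N m; "position": TCP position; "ee_rot": TCP orientation; "contact_force": force on the tool from outside, world axes, zero at the start; "moment": the same for the moment, N m; "width": finger opening in m.
Only numpy, scipy, OpenCV 4.12 (cv2) and the standard library are available. Lean on these libraries where they do the work, as an engineer would, in place of code of your own. Each camera call takes 0.05 s, during which the arm holds its last target. There are 200 camera calls.

TASK

Take the red-handled rake out of its stand and comb the five scattered oak sticks down the tray into flat parallel rows, side by side without gaps against the brass stop bar, pressing the pack home with the rake in a firm steady push of about nine newtons for a good half second, but without shifting the stop, which is only held by friction. Move the sticks with the rake alone, never with the gripper, then stand the rake upright in its stand again and let go; leave everything else on the bench where it is.

Things in the scene. Friction and masses are not known exactly. Their poses are not given: they have to be found in the camera images.
- tray: Fixed grey open tray, outside 184 (x) x 356 (y) x 22 mm high, walls and floor 6 mm thick; inner floor 172 x 344 mm. Origin: centre of its underside, on the bench. Its y axis runs along its length towards the end with the brass stop. At the -y end there is room for the rake: no stick starts nearer than 35 mm to that wall.
- stop: Brass stop bar across the tray near its +y end, 168 (x) x 18 (y) x 22 mm high, black pad on top. Held by friction: a push over about 13 N slides it along the tray's y axis; it must not shift (2 mm at most). Origin: middle of its working face (towards the tray's -y end), at the level of the tray's inner floor; axes parallel to the tray's. The sticks lie on its -y side.
- stick1: Loose square-edged rough-sawn oak stick lying in the tray, 100 mm long (own x axis), 16 mm high; its width is not gauged: between 10 and 24 mm, differing from stick to stick. About 26 g. Origin: centre of its underside; on the tray floor this is 6 mm above the tray's origin.
- stick2: Loose square-edged rough-sawn oak stick lying in the tray, 100 mm long (own x axis), 16 mm high; its width is not gauged: between 10 and 24 mm, differing from stick to stick. About 26 g. Origin: centre of its underside; on the tray floor this is 6 mm above the tray's origin.
- stick3: Loose square-edged rough-sawn oak stick lying in the tray, 100 mm long (own x axis), 16 mm high; its width is not gauged: between 10 and 24 mm, differing from stick to stick. About 26 g. Origin: centre of its underside; on the tray floor this is 6 mm above the tray's origin.
- stick4: Loose square-edged rough-sawn oak stick lying in the tray, 100 mm long (own x axis), 16 mm high; its width is not gauged: between 10 and 24 mm, differing from stick to stick. About 26 g. Origin: centre of its underside; on the tray floor this is 6 mm above the tray's origin.
- stick5: Loose square-edged rough-sawn oak stick lying in the tray, 100 mm long (own x axis), 16 mm high; its width is not gauged: between 10 and 24 mm, differing from stick to stick. About 26 g. Origin: centre of its underside; on the tray floor this is 6 mm above the tray's origin.
- rake: Hand rake, 0.22 kg, upright in its stand. Nine round steel tines (14 mm thick, 22 long, 17 apart) in a row along its x axis under a bar 150 x 14 mm (z 22 to 38 mm); above it a red handle block 90 (x) x 20 mm (y), z 38 to 86 mm. Origin: under the middle of the row, at the tine tips; z up. Grip the handle across its 20 mm from above, about 65 mm above the origin. Same when turned half round.
- stand: Fixed dark wooden trough for the rake, outside 176 (x) x 34 (y) x 30 mm high, walls and floor 6 mm; slot inside 164 x 22 mm. Origin: centre of its underside, on the bench. The rake stands in it, its row of tines along the stand's x axis, its origin 6 mm above the stand's. It may be on either side of the tray.
- tin: Fixed open green tin of corks, 110 x 70 x 50 mm high, to the other side of the tray. Origin: centre of underside. Bystander.
- bottle_a: Green sparkling-wine bottle standing, 88 mm across, 300 mm high, loose. Origin: centre of underside. Bystander.
- bottle_b: Second such bottle, same size, loose. Origin: centre of underside. Bystander.
- jar: Amber jar, 70 mm across, 100 mm high, loose. Origin: centre of underside. Bystander.
- mug: White mug, 76 mm across, 85 mm high, loose. Origin: centre of underside. Bystander.
- bung: Orange cask bung, 56 mm across, 40 mm high, loose. Origin: centre of underside. Bystander.
- brush: Hand brush lying on the bench, about 200 mm long, loose, handle along its x axis, bristles at the +x end. Bystander.
There are look-alikes about, which are no part of the job. What is meant by the rake is not blue, and is the larger of those in its own colour.

How it is judged:
On the way, in this order (a step that is already met when the one before it is completed fails the run):
1. the rake is lifted clear of its stand (z of rake in the frame of stand above 0.04 m and angle between rake's own z axis and vertical below 0.3 rad), for 0.1 s.
2. the combed sticks are pressed against the stop by the rake with 4.5 N or more for 0.3 s (contact force between stop and anything else above 4.5 N and (contact force between rake and stick1 above 3 N or contact force between rake and stick2 above 3 N or contact force between rake and stick3 above 3 N or contact force between rake and stick4 above 3 N or contact force between rake and stick5 above 3 N) and angle between the x axis of each of stick1, stick2, stick3, stick4, stick5 and the x axis of stop, either way round below 0.08 rad and y of stick1 in the frame of stop between -0.105 and 0 m and z of each of stick1, stick2, stick3, stick4, stick5 in the frame of stop below 0.005 m and angle between each of stick1, stick2, stick3, stick4, stick5's own x axis and vertical above 1.48 rad and y of stick2 in the frame of stop between -0.105 and 0 m and y of stick3 in the frame of stop between -0.105 and 0 m and y of stick4 in the frame of stop between -0.105 and 0 m and y of stick5 in the frame of stop between -0.105 and 0 m), for 0.3 s.
At the end, for the whole second after the job is handed in: Five sticks at rest, flat on the tray floor, parallel to the stop within 0.08 rad, each centre within 105 mm of the stop's face; stop shifted under 2 mm; rake at rest, upright (0.15 rad), in its stand, on its floor, within 15 mm of its middle and 0.15 rad of its direction (angle between the x axis of each of stick1, stick2, stick3, stick4, stick5 and the x axis of stop, either way round below 0.08 rad and y of stick1 in the frame of stop between -0.105 and 0 m and z of each of stick1, stick2, stick3, stick4, stick5 in the frame of stop below 0.005 m and angle between each of stick1, stick2, stick3, stick4, stick5's own x axis and vertical above 1.48 rad and y of stick2 in the frame of stop between -0.105 and 0 m and y of stick3 in the frame of stop between -0.105 and 0 m and y of stick4 in the frame of stop between -0.105 and 0 m and y of stick5 in the frame of stop between -0.105 and 0 m and distance of stop from where it was at the start of the episode below 0.002 m and horizontal distance between rake and stand below 0.015 m and z of rake in the frame of stand below 0.012 m and angle between rake's own z axis and vertical below 0.15 rad and angle between the x axis of rake and the x axis of stand, either way round below 0.15 rad and linear speed of each of rake, stick1, stick2, stick3, stick4, stick5 below 0.02 m/s); the robot touches nothing.
It fails at once if the stop bar is shifted by more than 2 mm (distance of stop from where it was at the start of the episode above 0.002 m).
It fails at once if the gripper touches a stick (contact force between any of the fingers, the arm and stick1 above 0.3 N or contact force between any of the fingers, the arm and stick2 above 0.3 N or contact force between any of the fingers, the arm and stick3 above 0.3 N or contact force between any of the fingers, the arm and stick4 above 0.3 N or contact force between any of the fingers, the arm and stick5 above 0.3 N).
It fails at once if a bystander is shifted by more than 20 mm (distance of any of bottle_a, bottle_b, jar, mug, bung, brush from where it was at the start of the episode above 0.02 m).
It also fails if it takes over 67 s, if anything falls off the work surface, if the arm or the gripper's body presses on something with over 40 N, if the wrist force passes 120 N, or if a joint passes its speed limit or range.

## Working session

There is one attempt and no reset: what is moved stays moved. The work goes in short steps, Python scripts to look and compute and a tool call to move; the robot and the scene stay as the last step left them, time stands still between calls to the robot, and variables do not carry over. Pictures are saved under pics/ and viewed, about 8 in all and at most 12, crops included, and the job is handed in when it is done.

Besides the shell and the picture viewer there is one more tool, called after ">>>" as a command line: name --argument value ..., lists and objects as JSON in quotes. play_rows: Moves the arm, as the interface text tells. Its arguments: {"type":"object","properties":{"series":{"type":"array"},"squeeze":{"type":"number"}},"required":["series"]}

```bash
mkdir -p pics
cat > h.py <<'E'
import numpy as np, cv2
from rig import get_state, get_image, sign_off, masks_of, tips_ahead
from scipy.spatial.transform import Rotation as R
def cam(p):
    f=p["pixels"].shape[0]/2/np.tan(np.radians(p["vfov"])/2)
    return np.array([[f,0,p["cx"]],[0,f,p["cy"]],[0,0,1.]]),np.array(p["dist"],float)
def pose(p,st=None):
    "camera->world R,t"
    if "hand_eye" in p:
        q=st["ee_rot"];Rt=R.from_quat([q[1],q[2],q[3],q[0]]).as_matrix()
        H=np.array(p["hand_eye"]);return Rt@H[:3,:3],Rt@H[:3,3]+np.array(st["position"])
    Rc=cv2.Rodrigues(np.array(p["rvec"],float))[0];return Rc.T,-Rc.T@np.array(p["tvec"],float).ravel()
def w(p,uv,z,st=None):
    K,d=cam(p);Rw,t=pose(p,st)
    n=cv2.undistortPoints(np.array(uv,float).reshape(-1,1,2),K,d).reshape(-1,2)
    r=np.c_[n,np.ones(len(n))]@Rw.T
    return t+r*((z-t[2])/r[:,2])[:,None]
def px(p,X,st=None):
    K,d=cam(p);Rw,t=pose(p,st)
    rv=cv2.Rodrigues(Rw.T)[0];return cv2.projectPoints(np.array(X,float).reshape(-1,1,3),rv,-Rw.T@t,K,d)[0].reshape(-1,2)
def save(p,n,s=1.5,crop=None):
    im=p["pixels"][:,:,::-1]
    if crop: im=im[crop[1]:crop[3],crop[0]:crop[2]]
    cv2.imwrite("pics/"+n,cv2.resize(im,None,fx=s,fy=s,interpolation=cv2.INTER_CUBIC))
def rect(p,reg,z,st=None):
    c=max(cv2.findContours(reg.astype(np.uint8),0,2)[0],key=cv2.contourArea).reshape(-1,2)
    P=w(p,c,z,st)[:,:2].astype(np.float32)*1000
    (a,b),(l,m),an=cv2.minAreaRect(P)
    if l<m:l,m,an=m,l,an+90
    return np.round([a,b,l,m,(an+90)%180-90],1)
E
python3 - <<'E'
from h import *
t=get_image("top");save(t,"top1.png")
for n,z in [("tray",.022),("stop",.028),("stick1",.022),("rake",.09),("stand",.03),("tin",.05),("bottle_a",.2),("jar",.1),("mug",.085),("bung",.04),("brush",.02)]:
    for m in masks_of(t,n):
        if m["p"]>.2:print(n,round(m["p"],2),np.round(m["xy"]),rect(t,m["region"],z))
s=get_image("scene");save(s,"scene1.png")
print(get_state(),pose(t)[1])
E
```

```text
stop 0.9 [223. 202.] [549.2 106.  163.1  19.1   5.1]
stop 0.26 [166. 130.] [774.3 255.8 198.7  43.7  79.5]
stick1 0.81 [301. 200.] [ 552.5 -118.2  104.4   26.9  -28. ]
stick1 0.66 [254. 205.] [549.6  10.8  96.5  19.3  22.4]
stick1 0.64 [226. 121.] [804.9  90.2 107.1 105.4  43. ]
stick1 0.62 [271. 200.] [564.9 -30.5  99.8  22.3   2.4]
stick1 0.51 [286. 205.] [554.4 -75.4  98.   21.3  -8.5]
stick1 0.51 [242. 204.] [552.5  53.7  99.3  19.9  33.1]
rake 0.92 [378. 219.] [ 491.7 -306.7  142.3   38.5    4.2]
rake 0.74 [415. 217.] [ 498.4 -409.6   95.7   17.9  -57.8]
rake 0.62 [422. 274.] [ 350.2 -430.3  140.4   50.8    2.2]
stand 0.84 [366. 228.] [ 491.1 -312.1  177.6   42.5    2.8]
tin 0.85 [145. 210.] [542.7 323.7 120.8  83.9  17.8]
bottle_a 0.57 [ 99. 161.] [645.1 406.7 199.8  78.4  62.6]
jar 0.56 [321. 124.] [ 761.2 -155.6   91.3   62.8  -27.6]
mug 0.74 [226. 121.] [780.2  83.1  97.1  96.7  39.9]
bung 0.52 [354. 277.] [ 347.4 -252.4   54.8   50.9   89.4]
bung 0.39 [164. 132.] [769.8 253.  201.   43.5  78.8]
brush 0.93 [166. 130.] [775.3 256.6 203.3  49.7  76.6]
brush 0.43 [366. 222.] [ 493.  -315.2  176.7   42.8    4.1]
{'clock': 0.65, 'qpos': array([-1.37601562e+00,  2.75846220e-01,  1.50487639e+00,  1.79958911e-05,
        1.36067223e+00, -1.21001850e-01]), 'qd': array([-7.59168428e-04,  7.38011077e-04, -1.31343408e-05,  1.16131111e-04,
        1.03790289e-03,  7.70985114e-04]), 'effort': array([-9.91098932e-04, -4.16461265e+01, -2.46027321e+01, -1.27678650e-04,
        1.57782724e-04,  1.31865121e-05]), 'position': array([ 0.1785815 , -0.54661622,  0.24236814]), 'ee_rot': array([ 6.08609499e-05,  8.09492696e-01, -5.87129939e-01,  7.84564888e-05]), 'contact_force': array([ 0.47989951, -0.66717366, -0.82329293]), 'moment': array([ 0.00477071,  0.04064404, -0.04956933]), 'width': 0.08524814047527664} [0.4136783  0.00519684 1.08496719]
```

View pics/top1.png

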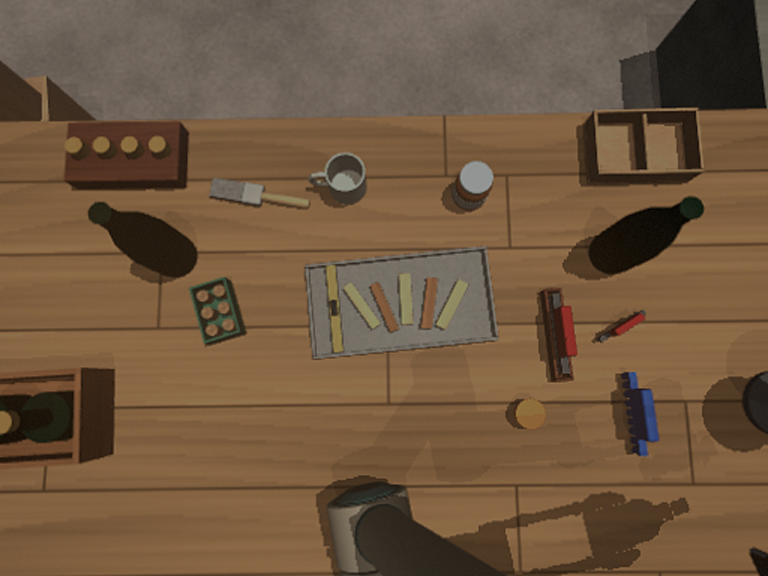

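View pics/scene1.png

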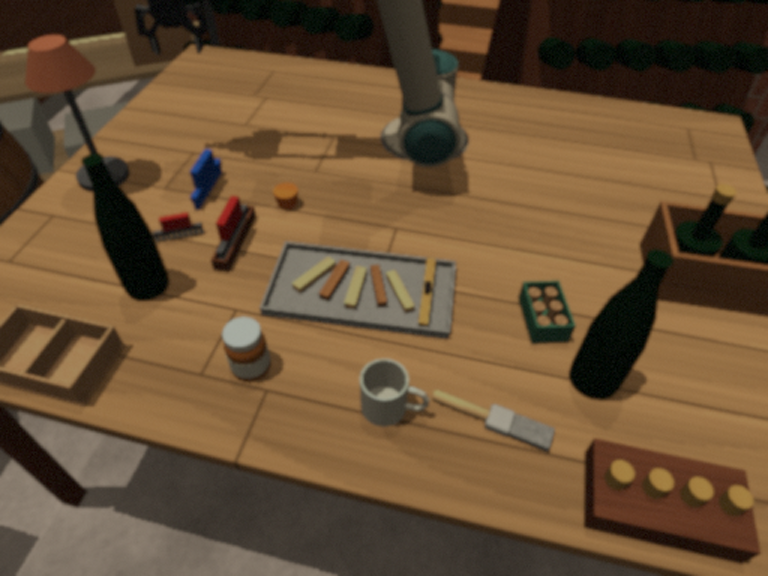

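The top view shows the tray mid-picture with the stop at its left (+y) end (px 223,202). The big red rake is in its stand at (378,219). The look-alikes are a small red one at (415,217) and a blue one at (422,274). I'm moving above the rake for a close look.

>>> play_rows --series '[{"dx": 20, "dy": 14, "dz": 5, "turn": -0.02, "fingers": -1}, {"dx": 26, "dy": 20, "dz": 5, "turn": -0.02, "fingers": -1}, {"dx": 26, "dy": 20, "dz": 5, "turn": -0.02, "fingers": -1}, {"dx": 26, "dy": 20, "dz": 5, "turn": -0.02, "fingers": -1}, {"dx": 26, "dy": 20, "dz": 5, "turn": -0.02, "fingers": -1}, {"dx": 26, "dy": 20, "dz": 5, "turn": -0.02, "fingers": -1}, {"dx": 26, "dy": 20, "dz": 5, "turn": -0.02, "fingers": -1}, {"dx": 26, "dy": 20, "dz": 5, "turn": -0.02, "fingers": -1}, {"dx": 26, "dy": 20, "dz": 5, "turn": -0.02, "fingers": -1}, {"dx": 26, "dy": 20, "dz": 5, "turn": -0.02, "fingers": -1}, {"dx": 26, "dy": 20, "dz": 5, "turn": -0.02, "fingers": -1}, {"dx": 10, "dy": 10, "dz": 0, "turn": -0.02, "fingers": -1}, {"fingers": -1}]'

```text
invalid input at $.series[12]: expected keys fingers, dx, dy, dz, turn
```

Run:
```python
from h import *
st=get_state();p=get_image("wrist");save(p,"w1.png")
print(st["position"],R.from_quat(np.roll(st["ee_rot"],-1)).as_matrix()[:,0],st["contact_force"])
print(p["hand_eye"],px(p,[[.491,-.31,.09],[.55,-.03,.01]],st))
for n,z in [("rake",.092),("stand",.03)]:
    for m in masks_of(p,n):print(n,m["p"],m["xy"],rect(p,m["region"],z,st))
```

```text
[ 0.1785815  -0.54661622  0.24236814] [ 3.10556857e-01 -9.50554785e-01  1.98486481e-04] [ 0.47989951 -0.66717366 -0.82329293]
[[ 9.99999709e-01  7.10296923e-04  2.80114870e-04  6.90753238e-04]
 [-7.62254148e-04  9.49955768e-01  3.12383511e-01 -8.13058714e-02]
 [-4.42116901e-05 -3.12383634e-01  9.49956032e-01 -1.31089853e-01]
 [ 0.00000000e+00  0.00000000e+00  0.00000000e+00  1.00000000e+00]] [[  30.03170653 -440.24891104]
 [-277.82584007 -551.81072204]]
rake 0.58 [195.9, 21.7] [ 284.2 -466.5   33.3   19.6   12.4]
```

View pics/w1.png

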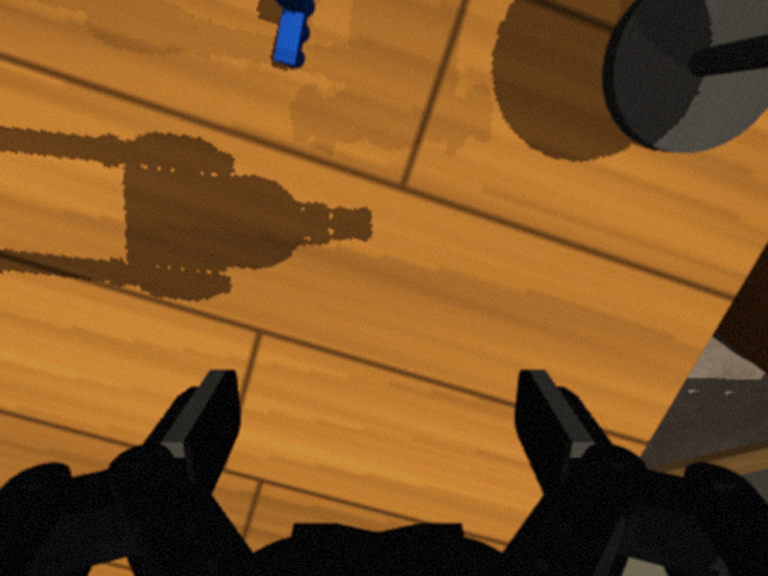

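The wrong-format move was refused, so that view only showed the bench with the fingers at the bottom. Resending with all keys.

>>> play_rows --series '[{"dx": 20, "dy": 14, "dz": 5, "turn": -0.02, "fingers": -1}, {"dx": 26, "dy": 20, "dz": 5, "turn": -0.02, "fingers": -1}, {"dx": 26, "dy": 20, "dz": 5, "turn": -0.02, "fingers": -1}, {"dx": 26, "dy": 20, "dz": 5, "turn": -0.02, "fingers": -1}, {"dx": 26, "dy": 20, "dz": 5, "turn": -0.02, "fingers": -1}, {"dx": 26, "dy": 20, "dz": 5, "turn": -0.02, "fingers": -1}, {"dx": 26, "dy": 22, "dz": 5, "turn": -0.02, "fingers": -1}, {"dx": 26, "dy": 22, "dz": 5, "turn": -0.02, "fingers": -1}, {"dx": 26, "dy": 24, "dz": 5, "turn": -0.02, "fingers": -1}, {"dx": 26, "dy": 24, "dz": 5, "turn": -0.02, "fingers": -1}, {"dx": 10, "dy": 24, "dz": 5, "turn": -0.02, "fingers": -1}, {"dx": 0, "dy": 10, "dz": 0, "turn": -0.02, "fingers": -1}, {"dx": 0, "dy": 0, "dz": 0, "turn": 0, "fingers": -1}]'

```text
clock: 1.88
position: [0.4524, -0.2959, 0.2995]
ee_rot: [-0.001, 0.727, -0.686, 0.001]
contact_force: [-1.4, -0.2, 0.1]
width: 0.0855
```

Run:
```python
from h import *
st=get_state();p=get_image("wrist");save(p,"w2.png")
print(st["position"],R.from_quat(np.roll(st["ee_rot"],-1)).as_matrix()[:,0],st["contact_force"])
for n,z in [("rake",.092),("stand",.03)]:
    for m in masks_of(p,n):print(n,m["p"],m["xy"],rect(p,m["region"],z,st))
im=p["pixels"].astype(int);m=(im[:,:,0]>110)&(im[:,:,1]<60)&(im[:,:,2]<70)
print("red top",rect(p,m,.092,st))
```

```text
[ 0.45242071 -0.29590691  0.29950784] [ 5.82785200e-02 -9.98300130e-01  6.81465115e-04] [-1.43686214 -0.16281244  0.0573046 ]
rake 0.74 [374.5, 109.6] [ 510.1 -414.8   86.5   21.4  -57.9]
rake 0.71 [271.2, 117.1] [ 500.7 -315.2  130.3   20.8    4. ]
rake 0.59 [363.5, 221.3] [ 393.3 -431.4  104.9   41.6    3.7]
stand 0.93 [261.4, 96.2] [ 493.4 -316.1  173.5   34.9    4. ]
red top [ 485.7 -317.6  107.    19.3    4.1]
```

View pics/w2.png

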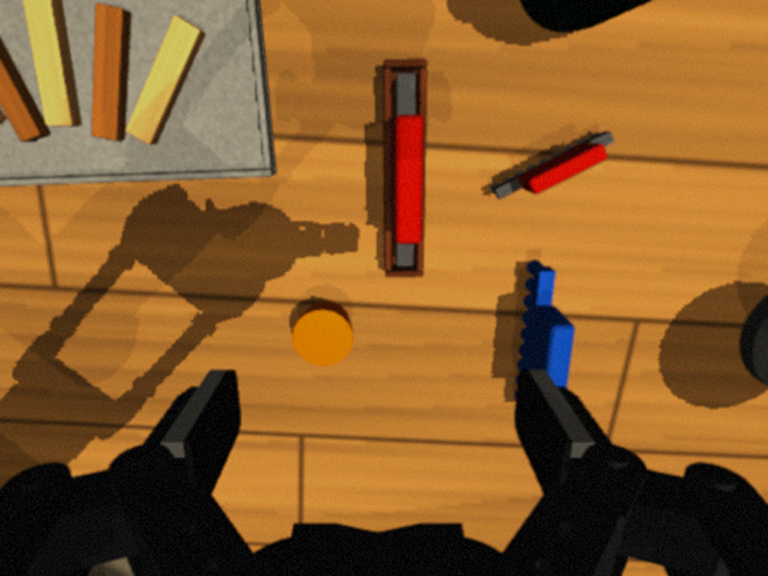

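The close view shows the rake centred in its stand (saved px 405,170). The stand is at about (493,-316) mm and 4°, and the rake handle is at about (494,-317). Descending.

>>> play_rows --series '[{"dx": 14, "dy": -7, "dz": -10, "turn": 0.012, "fingers": -1}, {"dx": 14, "dy": -7, "dz": -15, "turn": 0, "fingers": -1}, {"dx": 14, "dy": -7, "dz": -20, "turn": 0, "fingers": -1}, {"dx": 0, "dy": 0, "dz": -25, "turn": 0, "fingers": -1}, {"dx": 0, "dy": 0, "dz": -25, "turn": 0, "fingers": -1}, {"dx": 0, "dy": 0, "dz": -25, "turn": 0, "fingers": -1}, {"dx": 0, "dy": 0, "dz": -25, "turn": 0, "fingers": -1}, {"dx": 0, "dy": 0, "dz": -20, "turn": 0, "fingers": -1}, {"dx": 0, "dy": 0, "dz": -15, "turn": 0, "fingers": -1}, {"dx": 0, "dy": 0, "dz": 0, "turn": 0, "fingers": -1}]'

```text
clock: 2.87
position: [0.4877, -0.3376, 0.1112]
ee_rot: [0.003, 0.725, -0.688, 0.005]
contact_force: [-0.2, 0.3, -0.7]
width: 0.0855
```

Run:
```python
from h import *
st=get_state();p=get_image("wrist")
X=R.from_quat(np.roll(st["ee_rot"],-1)).as_matrix()[:,0]
print(st["position"],np.degrees(np.arctan2(X[1],X[0])),st["contact_force"])
im=p["pixels"].astype(int);m=(im[:,:,0]>110)&(im[:,:,1]<60)&(im[:,:,2]<70)
m[:150]=m[:150]
print("red top",rect(p,m,.092,st),px(p,[[.494,-.317,.092]],st))
```

```text
[ 0.48773654 -0.33764474  0.11115631] -87.01330615235119 [-0.18018852  0.32281049 -0.70533026]
red top [ 522.8 -314.7   34.4   19.     4.1] [[210.72076732 231.34809996]]
```

>>> play_rows --series '[{"dx": 3, "dy": 10, "dz": 0, "turn": 0.017, "fingers": -1}, {"dx": 3, "dy": 8, "dz": 0, "turn": 0, "fingers": -1}, {"dx": 0, "dy": 2, "dz": 0, "turn": 0, "fingers": -1}, {"dx": 0, "dy": 0, "dz": 0, "turn": 0, "fingers": -1}, {"dx": 0, "dy": 0, "dz": 0, "turn": 0, "fingers": -1}]'

```text
clock: 3.33
position: [0.4964, -0.3202, 0.1172]
ee_rot: [0.003, 0.731, -0.683, 0.01]
contact_force: [0.5, -0.6, -0.4]
width: 0.0855
```

```bash
cat >> h.py <<'E'
def rep():
    st=get_state();X=R.from_quat(np.roll(st["ee_rot"],-1)).as_matrix()
    print(np.round(st["position"]*1000,1),"yaw",np.degrees(np.arctan2(X[1,0],X[0,0])).round(2),"z",X[:,2].round(3),"F",st["contact_force"].round(2),"M",st["moment"].round(2),"w",round(st["width"]*1000,1),"t",st["clock"]);return st
E
python3 - <<'E'
from h import *
st=rep();p=get_image("wrist")
im=p["pixels"].astype(int);m=(im[:,:,0]>110)&(im[:,:,1]<60)&(im[:,:,2]<70)
print("red top",rect(p,m,.092,st));rep()
E
```

```text
[ 496.4 -320.2  117.2] yaw -86.09 z [ 0.011 -0.019 -1.   ] F [ 0.45 -0.56 -0.39] M [-0.03  0.03  0.03] w 85.5 t 3.3333
red top [ 541.2 -315.    68.    21.2    2.5]
[ 496.5 -320.2  117.3] yaw -86.1 z [ 0.011 -0.019 -1.   ] F [ 0.46 -0.2  -0.76] M [ 0.04 -0.08  0.03] w 85.4 t 3.3833
```

>>> play_rows --series '[{"dx": -1, "dy": 3, "dz": -8, "turn": 0, "fingers": -1}, {"dx": -1, "dy": 1, "dz": -10, "turn": 0, "fingers": -1}, {"dx": 0, "dy": 0, "dz": -10, "turn": 0, "fingers": -1}, {"dx": 0, "dy": 0, "dz": -10, "turn": 0, "fingers": -1}, {"dx": 0, "dy": 0, "dz": -8, "turn": 0, "fingers": -1}, {"dx": 0, "dy": 0, "dz": -5, "turn": 0, "fingers": -1}, {"dx": 0, "dy": 0, "dz": 0, "turn": 0, "fingers": -1}, {"dx": 0, "dy": 0, "dz": 0, "turn": 0, "fingers": -1}]'

```text
clock: 4.05
position: [0.4934, -0.3152, 0.0602]
ee_rot: [0.003, 0.731, -0.682, 0.01]
contact_force: [-0.5, -0.5, 1.0]
width: 0.0854
```

Run:
```python
from h import *
rep()
```

```text
[ 493.4 -315.2   60.2] yaw -86.07 z [ 0.01  -0.018 -1.   ] F [-0.5  -0.46  0.99] M [-0.01  0.01  0.01] w 85.4 t 4.05
```

>>> play_rows --series '[{"dx": 0, "dy": 0, "dz": 0, "turn": 0, "fingers": 1}, {"dx": 0, "dy": 0, "dz": 0, "turn": 0, "fingers": 1}, {"dx": 0, "dy": 0, "dz": 0, "turn": 0, "fingers": 1}, {"dx": 0, "dy": 0, "dz": 0, "turn": 0, "fingers": 1}, {"dx": 0, "dy": 0, "dz": 0, "turn": 0, "fingers": 1}, {"dx": 0, "dy": 0, "dz": 0, "turn": 0, "fingers": 1}, {"dx": 0, "dy": 0, "dz": 0, "turn": 0, "fingers": 1}, {"dx": 0, "dy": 0, "dz": 0, "turn": 0, "fingers": 1}, {"dx": 0, "dy": 0, "dz": 0, "turn": 0, "fingers": 1}, {"dx": 0, "dy": 0, "dz": 0, "turn": 0, "fingers": 1}]' --squeeze 90

```text
clock: 4.88
position: [0.4941, -0.3155, 0.0615]
ee_rot: [0.003, 0.731, -0.682, 0.011]
contact_force: [-0.2, 0.1, 0.2]
width: 0.0193
```

Run:
```python
from h import *
rep()
```

```text
[ 494.1 -315.5   61.5] yaw -86.09 z [ 0.011 -0.019 -1.   ] F [-0.17  0.12  0.16] M [0.1  0.   0.01] w 19.3 t 4.8833
```

>>> play_rows --series '[{"dx": 0, "dy": 0, "dz": 6, "turn": 0, "fingers": 1}, {"dx": 0, "dy": 0, "dz": 10, "turn": 0, "fingers": 1}, {"dx": 0, "dy": 0, "dz": 12, "turn": 0, "fingers": 1}, {"dx": 0, "dy": 0, "dz": 12, "turn": 0, "fingers": 1}, {"dx": 0, "dy": 0, "dz": 12, "turn": 0, "fingers": 1}, {"dx": 0, "dy": 0, "dz": 12, "turn": 0, "fingers": 1}, {"dx": 0, "dy": 0, "dz": 10, "turn": 0, "fingers": 1}, {"dx": 0, "dy": 0, "dz": 0, "turn": 0, "fingers": 1}, {"dx": 0, "dy": 0, "dz": 0, "turn": 0, "fingers": 1}, {"dx": 0, "dy": 0, "dz": 0, "turn": 0, "fingers": 1}]'

```text
clock: 5.72
position: [0.4932, -0.3152, 0.143]
ee_rot: [0.003, 0.731, -0.682, 0.011]
contact_force: [-0.4, -0.2, -2.5]
width: 0.0186
```

Run:
```python
from h import *
st=rep();t=get_image("top");p=get_image("wrist")
a=t["pixels"][150:255,190:350,::-1];a=cv2.resize(a,None,fx=4,fy=4,interpolation=cv2.INTER_CUBIC)
b=cv2.resize(p["pixels"][:,:,::-1],(320,240))
o=np.zeros((420,640+160,3),np.uint8);o[:,:640]=a;o[:120,640:]=cv2.resize(b,(160,120));cv2.imwrite("pics/tray.png",o)
im=t["pixels"].astype(int);sat=im.max(2)-im.min(2)
m=(sat<28);m[:150]=0;m[255:]=0;m[:,:190]=0;m[:,350:]=0
m=cv2.morphologyEx(m.astype(np.uint8),cv2.MORPH_CLOSE,np.ones((9,9)))
m=cv2.morphologyEx(m,cv2.MORPH_OPEN,np.ones((5,5)))
print("tray@22",rect(t,m>0,.022));
for n,z in [("stop",.028),("stick1",.022)]:
    for k in masks_of(t,n):
        if k["p"]>.3:print(n,round(k["p"],2),np.round(k["xy"]),rect(t,k["region"],z))
```

```text
[ 493.2 -315.2  143. ] yaw -86.08 z [ 0.011 -0.02  -1.   ] F [-0.43 -0.18 -2.51] M [ 0.04 -0.01  0.03] w 18.6 t 5.7167
tray@22 [559.3 -19.3 356.3 185.  -84.7]
stop 0.81 [223. 203.] [549.2 105.7 163.6  20.2   4.9]
stop 0.52 [252. 202.] [548.7   9.8  99.4  21.9  25.6]
stick1 0.7 [269. 199.] [564.9 -30.6 100.   22.1   2.4]
stick1 0.7 [238. 206.] [553.3  54.7 100.2  22.4  33.1]
stick1 0.69 [289. 204.] [555.9 -75.8 100.9  21.7  -8.4]
stick1 0.62 [255. 205.] [550.   10.5 101.4  20.2  22.4]
stick1 0.55 [303. 198.] [ 554.4 -118.6   98.    20.6  -27.8]
```

View pics/tray.png

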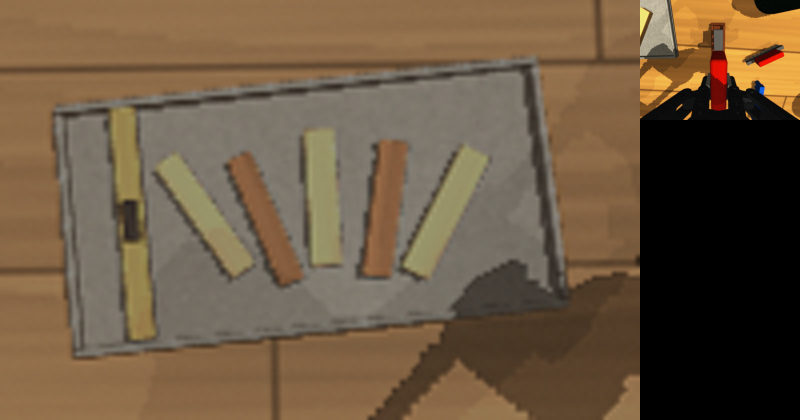

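The view shows the stop at the left end of the tray (crop px 132,222), five sticks clear of the right wall, and the rake upright in the grip. Tray centre is (559,-19) mm at about 5.1°. Moving to the free space at the -y end.

>>> play_rows --series '[{"dx": 4, "dy": 7, "dz": 0, "turn": 0.01, "fingers": 1}, {"dx": 8, "dy": 14, "dz": 0, "turn": 0.009, "fingers": 1}, {"dx": 8, "dy": 14, "dz": 0, "turn": 0, "fingers": 1}, {"dx": 8, "dy": 14, "dz": 0, "turn": 0, "fingers": 1}, {"dx": 8, "dy": 14, "dz": 0, "turn": 0, "fingers": 1}, {"dx": 8, "dy": 14, "dz": 0, "turn": 0, "fingers": 1}, {"dx": 8, "dy": 14, "dz": 0, "turn": 0, "fingers": 1}, {"dx": 8, "dy": 14, "dz": 0, "turn": 0, "fingers": 1}, {"dx": 8, "dy": 14, "dz": 0, "turn": 0, "fingers": 1}, {"dx": 6, "dy": 11, "dz": 0, "turn": 0, "fingers": 1}, {"dx": 3, "dy": 5, "dz": 0, "turn": 0, "fingers": 1}, {"dx": 0, "dy": 0, "dz": 0, "turn": 0, "fingers": 1}, {"dx": 0, "dy": 0, "dz": 0, "turn": 0, "fingers": 1}]'

```text
clock: 7.0
position: [0.5717, -0.1667, 0.135]
ee_rot: [0.004, 0.739, -0.674, 0.003]
contact_force: [-0.5, 0.1, -1.5]
width: 0.0194
```

Run:
```python
from h import *
rep()
```

```text
[ 571.7 -166.7  135. ] yaw -84.73 z [-0.001 -0.01  -1.   ] F [-0.5   0.11 -1.48] M [-0.03 -0.   -0.02] w 19.4 t 7.0
```

>>> play_rows --series '[{"dx": 1, "dy": -3, "dz": -6, "turn": -0.003, "fingers": 1}, {"dx": 0, "dy": -3, "dz": -9, "turn": 0, "fingers": 1}, {"dx": 0, "dy": 0, "dz": -9, "turn": 0, "fingers": 1}, {"dx": 0, "dy": 0, "dz": -6, "turn": 0, "fingers": 1}, {"dx": 0, "dy": 0, "dz": 0, "turn": 0, "fingers": 1}, {"dx": 0, "dy": 0, "dz": 0, "turn": 0, "fingers": 1}]'

```text
clock: 7.5
position: [0.5705, -0.1766, 0.1006]
ee_rot: [0.005, 0.737, -0.676, 0.002]
contact_force: [-0.2, 0.3, -2.2]
width: 0.0193
```

Run:
```python
from h import *
st=rep();p=get_image("wrist");save(p,"w3.png")
C=np.array([.5593,-.0193]);v=np.array([.996,.089]);u=np.array([-.089,.996])
print(px(p,[list(C+a*v+b*u)+[.022] for a,b in [(.089,-.175),(.089,.1)]],st))
```

```text
[ 570.5 -176.6  100.6] yaw -85.12 z [-0.004 -0.01  -1.   ] F [-0.22  0.32 -2.21] M [ 0.07 -0.01  0.04] w 19.3 t 7.5
[[ 277.08465664   61.85143593]
 [-171.63049892   65.0233524 ]]
```

View pics/w3.png

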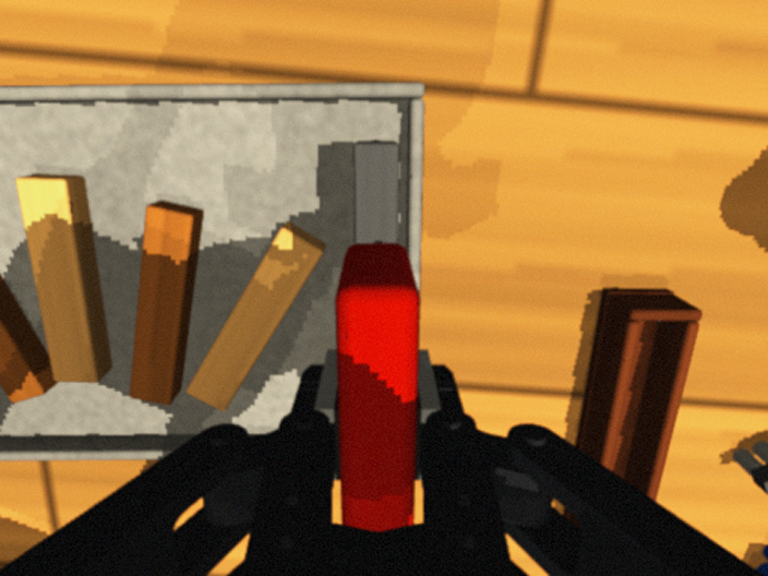

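The rake bar (top end px 377,142) is inside the tray, clear of the right wall and the nearest stick at (310,240). The predicted tray corner matches the picture. Nudging and lowering.

>>> play_rows --series '[{"dx": 1, "dy": 2, "dz": -3, "turn": 0.002, "fingers": 1}, {"dx": 1, "dy": 2, "dz": -6, "turn": 0, "fingers": 1}, {"dx": 0, "dy": 0, "dz": -7, "turn": 0, "fingers": 1}, {"dx": 0, "dy": 0, "dz": -7, "turn": 0, "fingers": 1}, {"dx": 0, "dy": 0, "dz": -6, "turn": 0, "fingers": 1}, {"dx": 0, "dy": 0, "dz": -3, "turn": 0, "fingers": 1}, {"dx": 0, "dy": 0, "dz": 0, "turn": 0, "fingers": 1}, {"dx": 0, "dy": 0, "dz": 0, "turn": 0, "fingers": 1}]'

```text
clock: 8.22
position: [0.5729, -0.1719, 0.0655]
ee_rot: [0.005, 0.737, -0.675, 0.002]
contact_force: [0.9, 0.4, -1.9]
width: 0.0189
```

```bash
cat >> h.py <<'E'
def sl():
    st=rep();d=st["position"][:2]*1000-[559.3,-19.3];print("s",(d@[-.089,.996]).round(1),"l",(d@[.996,.089]).round(1),"Fpush",(st["contact_force"][:2]@[-.089,.996]).round(2));return st
E
python3 -c "from h import *;sl()"
```

```text
[ 572.9 -171.9   65.5] yaw -84.98 z [-0.003 -0.01  -1.   ] F [ 0.86  0.36 -1.89] M [ 0.04 -0.01 -0.01] w 18.9 t 8.2167
s -153.2 l -0.1 Fpush 0.28
```

>>> play_rows --series '[{"dx": 0, "dy": 2, "dz": -1, "turn": 0, "fingers": 1}, {"dx": -0.3, "dy": 4, "dz": -0.5, "turn": 0, "fingers": 1}, {"dx": -0.3, "dy": 4, "dz": 0, "turn": 0, "fingers": 1}, {"dx": -0.4, "dy": 4, "dz": 0, "turn": 0, "fingers": 1}, {"dx": -0.4, "dy": 4, "dz": 0, "turn": 0, "fingers": 1}, {"dx": -0.4, "dy": 4, "dz": 0, "turn": 0, "fingers": 1}, {"dx": -0.4, "dy": 4, "dz": 0, "turn": 0, "fingers": 1}, {"dx": -0.4, "dy": 4, "dz": 0, "turn": 0, "fingers": 1}, {"dx": -0.4, "dy": 4, "dz": 0, "turn": 0, "fingers": 1}, {"dx": -0.4, "dy": 4, "dz": 0, "turn": 0, "fingers": 1}, {"dx": -0.4, "dy": 4, "dz": 0, "turn": 0, "fingers": 1}, {"dx": -0.2, "dy": 2, "dz": 0, "turn": 0, "fingers": 1}]'

```text
clock: 9.22
position: [0.5694, -0.1233, 0.0654]
ee_rot: [0.004, 0.737, -0.675, 0.004]
contact_force: [0.2, 0.3, -2.1]
width: 0.0194
```

```bash
python3 -c "from h import *;sl()"
```

```text
[ 569.4 -123.3   65.4] yaw -84.97 z [ 0.    -0.011 -1.   ] F [ 0.18  0.29 -2.11] M [-0.01 -0.03  0.02] w 19.4 t 9.2167
s -104.5 l 0.8 Fpush 0.27
```

>>> play_rows --series '[{"dx": -0.5, "dy": 4, "dz": -0.5, "turn": 0, "fingers": 1}, {"dx": -0.5, "dy": 4, "dz": -0.5, "turn": 0, "fingers": 1}, {"dx": -0.5, "dy": 4, "dz": -0.3, "turn": 0, "fingers": 1}, {"dx": -0.4, "dy": 4, "dz": 0, "turn": 0, "fingers": 1}, {"dx": -0.4, "dy": 4, "dz": 0, "turn": 0, "fingers": 1}, {"dx": -0.4, "dy": 4, "dz": 0, "turn": 0, "fingers": 1}, {"dx": -0.4, "dy": 4, "dz": 0, "turn": 0, "fingers": 1}, {"dx": -0.4, "dy": 4, "dz": 0, "turn": 0, "fingers": 1}, {"dx": -0.4, "dy": 4, "dz": 0, "turn": 0, "fingers": 1}, {"dx": -0.4, "dy": 4, "dz": 0, "turn": 0, "fingers": 1}, {"dx": -0.4, "dy": 4, "dz": 0, "turn": 0, "fingers": 1}, {"dx": -0.2, "dy": 2, "dz": 0, "turn": 0, "fingers": 1}]'

```text
clock: 10.22
position: [0.5642, -0.0731, 0.0642]
ee_rot: [0.005, 0.738, -0.675, 0.005]
contact_force: [-0.1, -1.1, -2.0]
width: 0.0192
```

Run:
```python
from h import *
st=sl();p=get_image("wrist");t=get_image("top");o=np.zeros((420,800,3),np.uint8)
o[:,:480]=cv2.resize(t["pixels"][150:255,190:310,::-1],(480,420),interpolation=2);o[:240,480:]=cv2.resize(p["pixels"][:,:,::-1],(320,240));cv2.imwrite("pics/s2.png",o)
```

```text
[564.2 -73.1  64.2] yaw -84.94 z [ 0.001 -0.013 -1.   ] F [-0.13 -1.1  -1.97] M [-0.11  0.04 -0.01] w 19.2 t 10.2167
s -54.0 l 0.1 Fpush -1.09
```

View pics/s2.png

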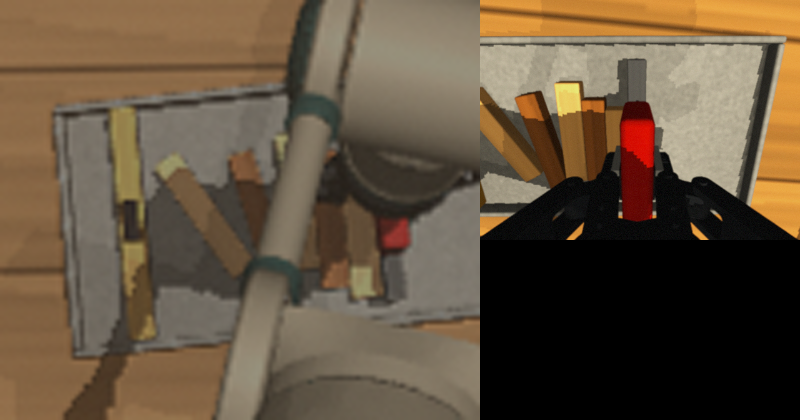

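Three sticks are already combed parallel ahead of the rake, and two are still tilted toward the stop. Continuing.

>>> play_rows --series '[{"dx": -0.4, "dy": 4, "dz": 0, "turn": 0, "fingers": 1}, {"dx": -0.4, "dy": 4, "dz": 0, "turn": 0, "fingers": 1}, {"dx": -0.4, "dy": 4, "dz": 0, "turn": 0, "fingers": 1}, {"dx": -0.4, "dy": 4, "dz": 0, "turn": 0, "fingers": 1}, {"dx": -0.4, "dy": 4, "dz": 0, "turn": 0, "fingers": 1}, {"dx": -0.4, "dy": 4, "dz": 0, "turn": 0, "fingers": 1}, {"dx": -0.4, "dy": 4, "dz": 0, "turn": 0, "fingers": 1}, {"dx": -0.4, "dy": 3, "dz": 0, "turn": 0, "fingers": 1}, {"dx": -0.2, "dy": 2, "dz": 0, "turn": 0, "fingers": 1}]'

```text
clock: 11.07
position: [0.5606, -0.0377, 0.0642]
ee_rot: [0.005, 0.738, -0.675, 0.005]
contact_force: [-0.4, -0.7, -2.5]
width: 0.019
```

```bash
python3 -c "from h import *;sl()"
```

```text
[560.6 -37.7  64.2] yaw -84.96 z [ 0.001 -0.014 -1.   ] F [-0.4  -0.73 -2.45] M [-0.16 -0.03  0.01] w 19.0 t 11.0667
s -18.4 l -0.3 Fpush -0.69
```

>>> play_rows --series '[{"dx": -0.2, "dy": 2, "dz": 0, "turn": 0, "fingers": 1}, {"dx": -0.2, "dy": 2, "dz": 0, "turn": 0, "fingers": 1}, {"dx": -0.2, "dy": 2, "dz": 0, "turn": 0, "fingers": 1}, {"dx": -0.2, "dy": 2, "dz": 0, "turn": 0, "fingers": 1}, {"dx": -0.2, "dy": 2, "dz": 0, "turn": 0, "fingers": 1}]'

```text
clock: 11.48
position: [0.5595, -0.0266, 0.0642]
ee_rot: [0.005, 0.738, -0.675, 0.005]
contact_force: [-0.3, -1.3, -1.8]
width: 0.0192
```

Run:
```python
from h import *
st=sl();p=get_image("wrist");save(p,"w4.png")
```

```text
[559.5 -26.6  64.2] yaw -84.95 z [ 0.001 -0.014 -1.   ] F [-0.27 -1.31 -1.84] M [-0.18 -0.02  0.03] w 19.2 t 11.4833
s -7.3 l -0.5 Fpush -1.28
```

View pics/w4.png

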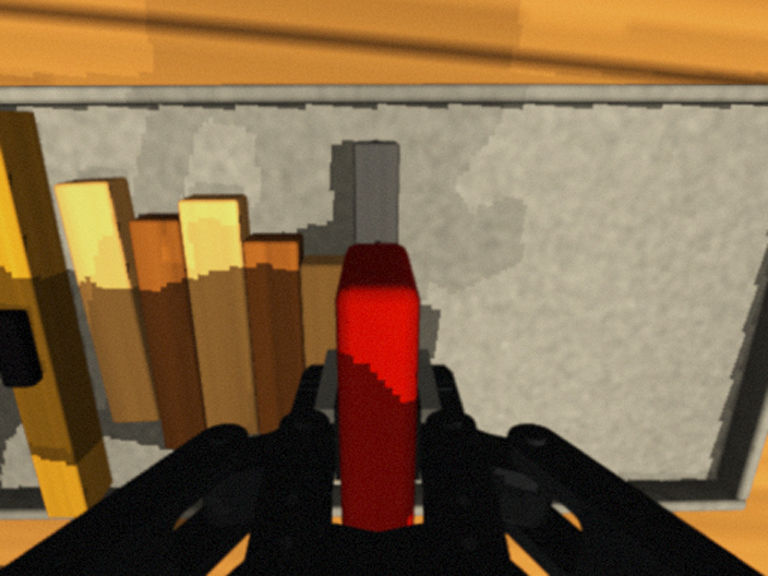

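All five sticks are nearly parallel, packed ahead of the rake. The leading stick's edge, px (57,183)-(112,420), is just short of the stop's edge, (35,112)-(108,490). Computing the gap.

Run:
```python
from h import *
st=get_state();p=get_image("wrist")
for uv,z in [([[57,183],[112,420]],.022),([[35,112],[72,295],[108,490]],.028),([[300,258]],.022)]:
    P=(w(p,np.array(uv)/1.5,z,st)[:,:2]*1000-[559.3,-19.3]);print((P@np.array([[-.089,.996],[.996,.089]]).T).round(1))
```

```text
[[105.4  60.1]
 [102.8 -37.8]]
[[104.1  83.8]
 [104.5  20.1]
 [106.9 -68.4]]
[[20.8 32.2]]
```

>>> play_rows --series '[{"dx": -0.2, "dy": 2, "dz": 0, "turn": 0, "fingers": 1}, {"dx": -0.2, "dy": 2, "dz": 0, "turn": 0, "fingers": 1}, {"dx": -0.1, "dy": 1, "dz": 0, "turn": 0, "fingers": 1}, {"dx": -0.1, "dy": 1, "dz": 0, "turn": 0, "fingers": 1}, {"dx": -0.1, "dy": 1, "dz": 0, "turn": 0, "fingers": 1}]'

```text
clock: 12.0
position: [0.5588, -0.0192, 0.0642]
ee_rot: [0.005, 0.738, -0.675, 0.005]
contact_force: [1.1, -0.8, -3.0]
width: 0.0193
```

```bash
python3 -c "from h import *;sl()"
```

```text
[558.8 -19.2  64.2] yaw -84.96 z [ 0.001 -0.014 -1.   ] F [ 1.14 -0.78 -2.97] M [-0.09 -0.04  0.  ] w 19.3 t 12.0
s 0.2 l -0.5 Fpush -0.88
```

>>> play_rows --series '[{"dx": -0.1, "dy": 1, "dz": 0, "turn": 0, "fingers": 1}, {"dx": -0.1, "dy": 1, "dz": 0, "turn": 0, "fingers": 1}, {"dx": 0, "dy": 0.5, "dz": 0, "turn": 0, "fingers": 1}]'

```text
clock: 12.25
position: [0.5586, -0.0164, 0.0642]
ee_rot: [0.005, 0.738, -0.675, 0.005]
contact_force: [0.1, -0.9, -2.1]
width: 0.0191
```

```bash
python3 -c "from h import *;sl()"
```

```text
[558.6 -16.4  64.2] yaw -84.96 z [ 0.001 -0.014 -1.   ] F [ 0.07 -0.87 -2.13] M [-0.21  0.03 -0.08] w 19.1 t 12.25
s 3.0 l -0.5 Fpush -0.87
```

>>> play_rows --series '[{"dx": -0.1, "dy": 1, "dz": 0, "turn": 0, "fingers": 1}, {"dx": -0.1, "dy": 1, "dz": 0, "turn": 0, "fingers": 1}, {"dx": 0, "dy": 0.5, "dz": 0, "turn": 0, "fingers": 1}]'

```text
clock: 12.5
position: [0.5584, -0.0137, 0.0642]
ee_rot: [0.005, 0.738, -0.675, 0.005]
contact_force: [0.0, -0.5, -1.8]
width: 0.0192
```

Run:
```python
from h import *
st=sl();p=get_image("wrist");save(p,"w5.png")
```

```text
[558.4 -13.7  64.2] yaw -84.96 z [ 0.001 -0.014 -1.   ] F [ 0.02 -0.53 -1.79] M [-0.12 -0.01  0.04] w 19.2 t 12.5
s 5.6 l -0.4 Fpush -0.53
```

View pics/w5.png

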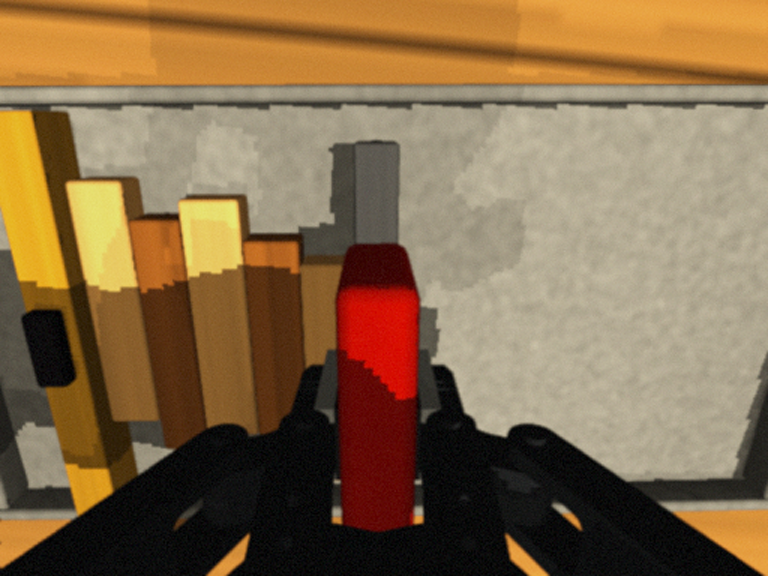

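The pack is tight now and the leading stick is practically at the stop: stick corner px (68,183), foot of the stop face about (78,200). Going on in half-millimetre rows.

>>> play_rows --series '[{"dx": 0, "dy": 0.6, "dz": 0, "turn": 0, "fingers": 1}, {"dx": 0, "dy": 0.6, "dz": 0, "turn": 0, "fingers": 1}, {"dx": -0.1, "dy": 0.6, "dz": 0, "turn": 0, "fingers": 1}]'

```text
clock: 12.8
position: [0.5582, -0.0118, 0.0642]
ee_rot: [0.005, 0.738, -0.675, 0.005]
contact_force: [0.5, -2.4, -1.9]
width: 0.0192
```

```bash
python3 -c "from h import *;sl()"
```

```text
[558.2 -11.8  64.2] yaw -84.95 z [ 0.001 -0.014 -1.   ] F [ 0.45 -2.43 -1.94] M [-0.5  -0.13  0.02] w 19.2 t 12.8
s 7.5 l -0.4 Fpush -2.46
```

>>> play_rows --series '[{"dx": 0, "dy": 0.3, "dz": 0, "turn": 0, "fingers": 1}, {"dx": 0, "dy": 0.3, "dz": 0, "turn": 0, "fingers": 1}]'

```text
clock: 12.97
position: [0.5584, -0.0117, 0.0642]
ee_rot: [0.005, 0.738, -0.675, 0.006]
contact_force: [-0.8, -2.1, -1.8]
width: 0.019
```

```bash
python3 -c "from h import *;sl()"
```

```text
[558.4 -11.7  64.2] yaw -84.9 z [ 0.001 -0.016 -1.   ] F [-0.77 -2.13 -1.76] M [-0.41 -0.01  0.05] w 19.0 t 12.9667
s 7.6 l -0.3 Fpush -2.05
```

>>> play_rows --series '[{"dx": 0, "dy": 0.7, "dz": 0, "turn": 0, "fingers": 1}, {"dx": 0, "dy": 0.7, "dz": 0, "turn": 0, "fingers": 1}, {"dx": 0, "dy": 0.7, "dz": 0, "turn": 0, "fingers": 1}]'

```text
clock: 13.22
position: [0.5585, -0.0114, 0.0643]
ee_rot: [0.007, 0.738, -0.674, 0.007]
contact_force: [-0.7, -4.9, -2.3]
width: 0.0191
```

```bash
python3 -c "from h import *;sl()"
```

```text
[558.5 -11.4  64.3] yaw -84.8 z [ 0.001 -0.019 -1.   ] F [-0.75 -4.88 -2.34] M [-0.87  0.02  0.05] w 19.1 t 13.2167
s 7.9 l -0.1 Fpush -4.8
```

>>> play_rows --series '[{"dx": -0.2, "dy": 0.9, "dz": 0, "turn": -0.001, "fingers": 1}, {"dx": -0.1, "dy": 1.1, "dz": 0, "turn": 0, "fingers": 1}, {"dx": -0.1, "dy": 1.1, "dz": 0, "turn": 0, "fingers": 1}]'

```text
clock: 13.47
position: [0.5585, -0.0111, 0.0645]
ee_rot: [0.009, 0.739, -0.674, 0.009]
contact_force: [-0.1, -6.0, -2.1]
width: 0.0193
```

```bash
python3 -c "from h import *;sl()"
```

```text
[558.5 -11.1  64.5] yaw -84.74 z [ 0.002 -0.025 -1.   ] F [-0.14 -5.98 -2.15] M [-1.22 -0.01  0.04] w 19.3 t 13.4667
s 8.3 l -0.0 Fpush -5.94
```

>>> play_rows --series '[{"dx": -0.1, "dy": 1.3, "dz": -0.1, "turn": -0.001, "fingers": 1}, {"dx": -0.1, "dy": 1.5, "dz": 0, "turn": -0.001, "fingers": 1}, {"dx": -0.1, "dy": 1.5, "dz": -0.1, "turn": 0, "fingers": 1}, {"dx": -0.1, "dy": 1.5, "dz": 0, "turn": -0.001, "fingers": 1}]'

```text
clock: 13.8
position: [0.5585, -0.0105, 0.0647]
ee_rot: [0.012, 0.739, -0.674, 0.013]
contact_force: [-0.3, -6.9, -3.0]
width: 0.019
```

```bash
python3 -c "from h import *;sl()"
```

```text
[558.5 -10.5  64.7] yaw -84.7 z [ 0.003 -0.036 -0.999] F [-0.25 -6.93 -2.99] M [-1.45  0.05  0.03] w 19.0 t 13.8
s 8.8 l 0.0 Fpush -6.88
```

>>> play_rows --series '[{"dx": -0.1, "dy": 1.7, "dz": -0.1, "turn": -0.001, "fingers": 1}, {"dx": -0.1, "dy": 1.8, "dz": -0.1, "turn": -0.001, "fingers": 1}, {"dx": -0.1, "dy": 1.8, "dz": -0.1, "turn": -0.001, "fingers": 1}, {"dx": -0.1, "dy": 1.8, "dz": -0.1, "turn": -0.001, "fingers": 1}, {"dx": -0.1, "dy": 1.8, "dz": -0.1, "turn": -0.001, "fingers": 1}, {"dx": -0.1, "dy": 1.8, "dz": -0.1, "turn": -0.001, "fingers": 1}]'

```text
clock: 14.3
position: [0.5585, -0.0097, 0.0649]
ee_rot: [0.019, 0.739, -0.673, 0.02]
contact_force: [0.1, -7.4, -2.0]
width: 0.0191
```

```bash
python3 -c "from h import *;sl()"
```

```text
[558.5  -9.7  64.9] yaw -84.68 z [ 0.003 -0.055 -0.998] F [ 0.12 -7.37 -1.99] M [-1.53 -0.01 -0.  ] w 19.1 t 14.3
s 9.7 l 0.1 Fpush -7.36
```

>>> play_rows --series '[{"dx": -0.1, "dy": 2.1, "dz": -0.1, "turn": -0.001, "fingers": 1}, {"dx": -0.1, "dy": 2.2, "dz": -0.1, "turn": -0.001, "fingers": 1}, {"dx": -0.1, "dy": 2.2, "dz": -0.1, "turn": -0.001, "fingers": 1}, {"dx": -0.1, "dy": 2.2, "dz": -0.1, "turn": -0.001, "fingers": 1}, {"dx": -0.1, "dy": 2.2, "dz": -0.1, "turn": -0.001, "fingers": 1}, {"dx": -0.1, "dy": 2.2, "dz": -0.1, "turn": -0.001, "fingers": 1}, {"dx": -0.1, "dy": 2.2, "dz": -0.1, "turn": -0.001, "fingers": 1}]'

```text
clock: 14.88
position: [0.5586, -0.0084, 0.0656]
ee_rot: [0.029, 0.739, -0.672, 0.029]
contact_force: [-0.4, -8.7, -3.1]
width: 0.019
```

Run:
```python
from h import *
st=sl();p=get_image("wrist");save(p,"w6.png")
```

```text
[558.6  -8.4  65.6] yaw -84.56 z [ 0.003 -0.082 -0.997] F [-0.41 -8.66 -3.14] M [-1.77 -0.   -0.02] w 19.0 t 14.8833
s 11.0 l 0.2 Fpush -8.58
```

View pics/w6.png

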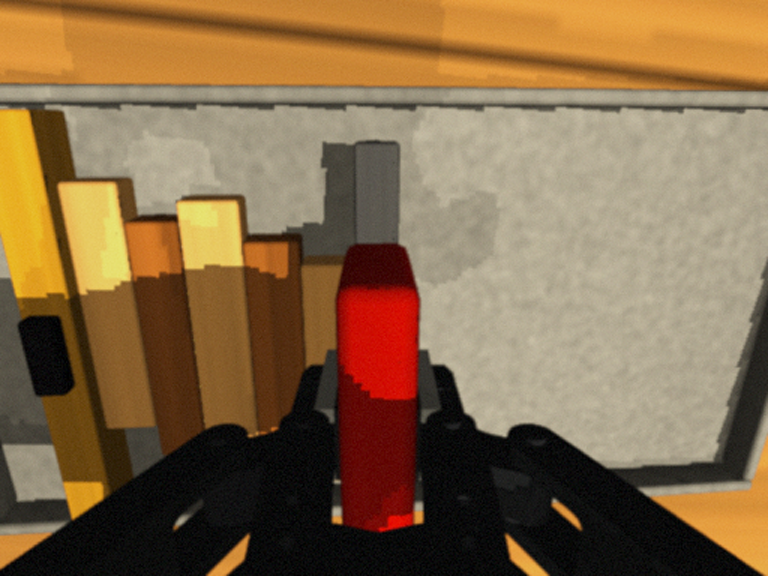

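The pack is tight and parallel against the stop, and the push reading is 8.6 N. The rake tips stopped advancing, since the extra millimetre is just tool tilt. Backing off and lifting.

>>> play_rows --series '[{"dx": 0.1, "dy": -1, "dz": 0, "turn": 0, "fingers": 1}, {"dx": 0.2, "dy": -2, "dz": 0, "turn": 0, "fingers": 1}, {"dx": 0.4, "dy": -4, "dz": 0, "turn": 0, "fingers": 1}, {"dx": 0.5, "dy": -5, "dz": 0, "turn": 0, "fingers": 1}, {"dx": 0.4, "dy": -4, "dz": 0, "turn": 0, "fingers": 1}, {"dx": 0, "dy": 0, "dz": 4, "turn": 0, "fingers": 1}, {"dx": 0, "dy": 0, "dz": 10, "turn": 0, "fingers": 1}, {"dx": 0, "dy": 0, "dz": 14, "turn": 0, "fingers": 1}, {"dx": 0, "dy": 0, "dz": 14, "turn": 0, "fingers": 1}, {"dx": 0, "dy": 0, "dz": 14, "turn": 0, "fingers": 1}, {"dx": 0, "dy": 0, "dz": 14, "turn": 0, "fingers": 1}, {"dx": 0, "dy": 0, "dz": 8, "turn": 0, "fingers": 1}, {"dx": 0, "dy": 0, "dz": 0, "turn": 0, "fingers": 1}, {"dx": 0, "dy": 0, "dz": 0, "turn": 0, "fingers": 1}]'

```text
clock: 16.1
position: [0.5588, -0.0214, 0.1511]
ee_rot: [0.026, 0.738, -0.674, 0.026]
contact_force: [-0.4, 0.9, -2.0]
width: 0.0193
```

```bash
python3 -c "from h import *;sl()"
```

```text
[558.8 -21.4 151.1] yaw -84.86 z [ 0.003 -0.073 -0.997] F [-0.37  0.95 -2.01] M [ 0.11 -0.   -0.02] w 19.3 t 16.1
s -2.0 l -0.7 Fpush 0.98
```

>>> play_rows --series '[{"dx": -2, "dy": -8, "dz": 0, "turn": -0.01, "fingers": 1}, {"dx": -3.5, "dy": -16, "dz": 0, "turn": -0.01, "fingers": 1}, {"dx": -3.5, "dy": -16, "dz": 0, "turn": 0, "fingers": 1}, {"dx": -3.5, "dy": -16, "dz": 0, "turn": 0, "fingers": 1}, {"dx": -3.5, "dy": -16, "dz": 0, "turn": 0, "fingers": 1}, {"dx": -3.5, "dy": -16, "dz": 0, "turn": 0, "fingers": 1}, {"dx": -3.5, "dy": -16, "dz": 0, "turn": 0, "fingers": 1}, {"dx": -3.5, "dy": -16, "dz": 0, "turn": 0, "fingers": 1}, {"dx": -3.5, "dy": -16, "dz": 0, "turn": 0, "fingers": 1}, {"dx": -3.5, "dy": -16, "dz": 0, "turn": 0, "fingers": 1}, {"dx": -3.5, "dy": -16, "dz": 0, "turn": 0, "fingers": 1}, {"dx": -3.5, "dy": -16, "dz": 0, "turn": 0, "fingers": 1}, {"dx": -3.5, "dy": -16, "dz": 0, "turn": 0, "fingers": 1}, {"dx": -3.5, "dy": -16, "dz": 0, "turn": 0, "fingers": 1}, {"dx": -3.5, "dy": -16, "dz": 0, "turn": 0, "fingers": 1}, {"dx": -3.5, "dy": -16, "dz": 0, "turn": 0, "fingers": 1}, {"dx": -3, "dy": -14, "dz": 0, "turn": 0, "fingers": 1}, {"dx": -2, "dy": -8, "dz": 0, "turn": 0, "fingers": 1}, {"dx": 0, "dy": 0, "dz": 0, "turn": 0, "fingers": 1}, {"dx": 0, "dy": 0, "dz": 0, "turn": 0, "fingers": 1}]'

```text
clock: 17.77
position: [0.478, -0.3071, 0.1316]
ee_rot: [0.034, 0.728, -0.685, 0.007]
contact_force: [-0.7, 0.3, -2.6]
width: 0.019
```

Run:
```python
from h import *
st=rep();t=get_image("top")
C=np.array([559.3,-19.3])
for n,z in [("stop",.028),("stick1",.022)]:
    for k in masks_of(t,n):
        if k["p"]>.2:
            r=rect(t,k["region"],z);print(n,round(k["p"],2),r,"s",((r[:2]-C)@[-.089,.996]).round(1))
cv2.imwrite("pics/end.png",cv2.resize(t["pixels"][140:300,180:400,::-1],None,fx=3.6,fy=3.6,interpolation=2))
```

```text
[ 478.  -307.1  131.6] yaw -86.39 z [-0.037 -0.059 -0.998] F [-0.72  0.27 -2.58] M [ 0.07 -0.06 -0.  ] w 19.0 t 17.7667
stop 0.8 [547.8 106.  166.5  19.6   5.3] s 125.8
stick1 0.77 [544.7  66.5  96.5  17.6   4.7] s 86.8
stick1 0.54 [535.1   2.4 101.6  24.1   3.4] s 23.8
stick1 0.52 [542.8  25.3 101.3  23.8   7.3] s 45.9
stick1 0.5 [554.5  48.2 100.5  23.9   3.6] s 67.7
```

View pics/end.png

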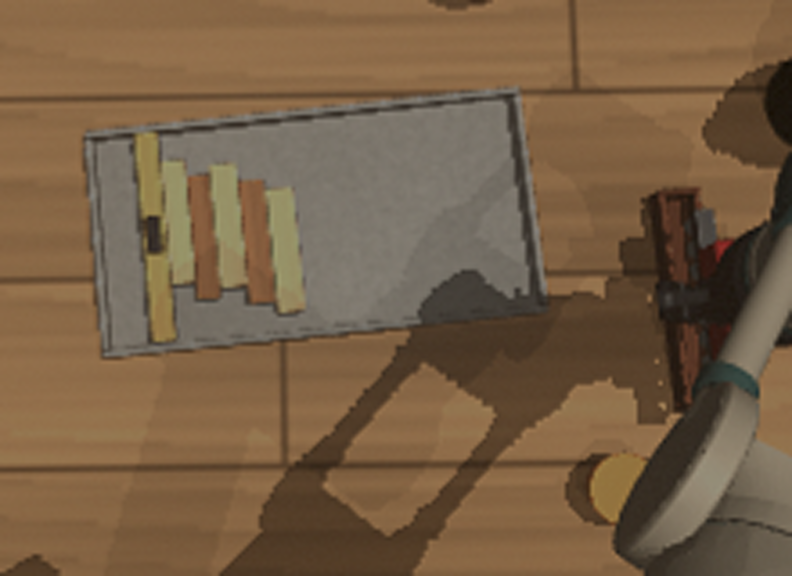

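The top view shows five parallel sticks tight against the stop (crop px 165-300), and the stop reads within 0.5 mm of before. Now aligning the rake over the stand.

>>> play_rows --series '[{"dx": 4, "dy": -2, "dz": 0, "turn": 0.005, "fingers": 1}, {"dx": 5, "dy": -2, "dz": 0, "turn": 0, "fingers": 1}, {"dx": 4, "dy": -1, "dz": 0, "turn": 0, "fingers": 1}, {"dx": 2, "dy": 0, "dz": 0, "turn": 0, "fingers": 1}, {"dx": 0, "dy": 0, "dz": 0, "turn": 0, "fingers": 1}, {"dx": 0, "dy": 0, "dz": 0, "turn": 0, "fingers": 1}]'

```text
clock: 18.42
position: [0.4971, -0.3089, 0.1326]
ee_rot: [0.033, 0.732, -0.68, 0.008]
contact_force: [-0.2, 0.1, -2.3]
width: 0.0195
```

```bash
cat >> h.py <<'E'
def tip():
    st=rep();z=R.from_quat(np.roll(st["ee_rot"],-1)).as_matrix()[:,2];print("tip",(st["position"]*1000+55.5*z).round(1));return st
E
python3 -c "from h import *;tip()"
```

```text
[ 497.1 -308.9  132.6] yaw -85.74 z [-0.034 -0.06  -0.998] F [-0.2   0.06 -2.32] M [ 0.08  0.01 -0.02] w 19.5 t 18.4167
tip [ 495.2 -312.2   77.3]
```

>>> play_rows --series '[{"dx": -0.5, "dy": -3, "dz": -3, "turn": -0.006, "fingers": 1}, {"dx": 0, "dy": -1, "dz": -6, "turn": 0, "fingers": 1}, {"dx": 0, "dy": 0, "dz": -8, "turn": 0, "fingers": 1}, {"dx": 0, "dy": 0, "dz": -8, "turn": 0, "fingers": 1}, {"dx": 0, "dy": 0, "dz": -4, "turn": 0, "fingers": 1}, {"dx": 0, "dy": 0, "dz": 0, "turn": 0, "fingers": 1}, {"dx": 0, "dy": 0, "dz": 0, "turn": 0, "fingers": 1}]'

```text
clock: 19.0
position: [0.4953, -0.3127, 0.0993]
ee_rot: [0.034, 0.73, -0.683, 0.006]
contact_force: [0.6, -1.0, -2.5]
width: 0.019
```

```bash
python3 -c "from h import *;tip()"
```

```text
[ 495.3 -312.7   99.3] yaw -86.13 z [-0.037 -0.058 -0.998] F [ 0.58 -1.02 -2.51] M [ 0.06  0.   -0.01] w 19.0 t 19.0
tip [ 493.2 -315.9   43.9]
```

>>> play_rows --series '[{"dx": 0.7, "dy": -0.5, "dz": -3, "turn": 0, "fingers": 1}, {"dx": 0.5, "dy": 0, "dz": -5, "turn": 0, "fingers": 1}, {"dx": 0, "dy": 0, "dz": -5, "turn": 0, "fingers": 1}, {"dx": 0, "dy": 0, "dz": -5, "turn": 0, "fingers": 1}, {"dx": 0, "dy": 0, "dz": -5, "turn": 0, "fingers": 1}, {"dx": 0, "dy": 0, "dz": -4, "turn": 0, "fingers": 1}, {"dx": 0, "dy": 0, "dz": 0, "turn": 0, "fingers": 1}, {"dx": 0, "dy": 0, "dz": 0, "turn": 0, "fingers": 1}]'

```text
clock: 19.67
position: [0.4968, -0.3133, 0.0695]
ee_rot: [0.034, 0.73, -0.683, 0.007]
contact_force: [0.3, 0.2, -2.2]
width: 0.0192
```

```bash
python3 -c "from h import *;tip()"
```

```text
[ 496.8 -313.3   69.5] yaw -86.13 z [-0.036 -0.058 -0.998] F [ 0.34  0.24 -2.17] M [ 0.04 -0.03  0.01] w 19.2 t 19.6667
tip [ 494.8 -316.5   14.1]
```

>>> play_rows --series '[{"dx": 0, "dy": 0, "dz": -2, "turn": 0, "fingers": 1}, {"dx": 0, "dy": 0, "dz": -2, "turn": 0, "fingers": 1}, {"dx": 0, "dy": 0, "dz": -1, "turn": 0, "fingers": 1}, {"dx": 0, "dy": 0, "dz": -0.7, "turn": 0, "fingers": 1}, {"dx": 0, "dy": 0, "dz": -0.7, "turn": 0, "fingers": 1}]'

```text
clock: 20.08
position: [0.497, -0.3137, 0.0647]
ee_rot: [0.034, 0.73, -0.683, 0.007]
contact_force: [-2.2, 2.0, 5.1]
width: 0.0191
```

```bash
python3 -c "from h import *;tip()"
```

```text
[ 497.  -313.7   64.7] yaw -86.12 z [-0.035 -0.059 -0.998] F [-2.24  1.99  5.07] M [0.35 0.08 0.09] w 19.1 t 20.0833
tip [ 495.  -316.9    9.3]
```

>>> play_rows --series '[{"dx": 0, "dy": 0, "dz": 0, "turn": 0, "fingers": 0.4}, {"dx": 0, "dy": 0, "dz": 0, "turn": 0, "fingers": 0.2}, {"dx": 0, "dy": 0, "dz": 0, "turn": 0, "fingers": 0}, {"dx": 0, "dy": 0, "dz": 0, "turn": 0, "fingers": -0.3}, {"dx": 0, "dy": 0, "dz": 0, "turn": 0, "fingers": -1}, {"dx": 0, "dy": 0, "dz": 0, "turn": 0, "fingers": -1}, {"dx": 0, "dy": 0, "dz": 0, "turn": 0, "fingers": -1}, {"dx": 0, "dy": 0, "dz": 0, "turn": 0, "fingers": -1}, {"dx": 0, "dy": 0, "dz": 0, "turn": 0, "fingers": -1}]'

```text
clock: 20.83
position: [0.4987, -0.315, 0.0654]
ee_rot: [0.033, 0.73, -0.683, 0.01]
contact_force: [-0.3, -0.3, 0.7]
width: 0.085
```

```bash
python3 -c "from h import *;tip()"
```

```text
[ 498.7 -315.    65.4] yaw -86.12 z [-0.031 -0.062 -0.998] F [-0.32 -0.31  0.69] M [-0.03 -0.01  0.04] w 85.0 t 20.8333
tip [ 496.9 -318.4   10. ]
```

Rising straight up, then backing toward the base to see the rake with the wrist camera.

>>> play_rows --series '[{"dx": 0, "dy": 0, "dz": 5, "turn": 0, "fingers": -1}, {"dx": 0, "dy": 0, "dz": 10, "turn": 0, "fingers": -1}, {"dx": 0, "dy": 0, "dz": 15, "turn": 0, "fingers": -1}, {"dx": 0, "dy": 0, "dz": 20, "turn": 0, "fingers": -1}, {"dx": 0, "dy": 0, "dz": 20, "turn": 0, "fingers": -1}, {"dx": -2, "dy": 0, "dz": 20, "turn": 0, "fingers": -1}, {"dx": -4, "dy": 0, "dz": 20, "turn": 0, "fingers": -1}, {"dx": -6, "dy": 1, "dz": 20, "turn": 0, "fingers": -1}, {"dx": -6, "dy": 1, "dz": 20, "turn": 0, "fingers": -1}, {"dx": -6, "dy": 2, "dz": 20, "turn": 0, "fingers": -1}, {"dx": -6, "dy": 2, "dz": 20, "turn": 0, "fingers": -1}, {"dx": -6, "dy": 2, "dz": 20, "turn": 0, "fingers": -1}, {"dx": -4, "dy": 2, "dz": 10, "turn": 0, "fingers": -1}, {"dx": 0, "dy": 0, "dz": 0, "turn": 0, "fingers": -1}, {"dx": 0, "dy": 0, "dz": 0, "turn": 0, "fingers": -1}, {"dx": 0, "dy": 0, "dz": 0, "turn": 0, "fingers": -1}]'

```text
clock: 22.17
position: [0.4549, -0.3025, 0.3069]
ee_rot: [0.033, 0.73, -0.683, 0.014]
contact_force: [0.7, -0.2, 0.0]
width: 0.0855
```

Run:
```python
from h import *
st=rep();p=get_image("wrist");save(p,"fin.png")
for n,z in [("rake",.092),("stand",.03)]:
    for m in masks_of(p,n):print(n,m["p"],m["xy"],rect(p,m["region"],z,st))
im=p["pixels"].astype(int);m=(im[:,:,0]>110)&(im[:,:,1]<60)&(im[:,:,2]<70)
print("red top",rect(p,m,.092,st))
```

```text
[ 454.9 -302.5  306.9] yaw -86.11 z [-0.024 -0.067 -0.997] F [ 0.7  -0.18  0.02] M [ 0.12 -0.04  0.01] w 85.5 t 22.1667
rake 0.94 [350.4, 104.4] [ 510.4 -415.    86.2   21.8  -58.5]
rake 0.7 [252.8, 107.2] [ 501.7 -316.8  129.7   21.1    4.7]
rake 0.55 [337.9, 221.3] [ 377.1 -432.4  138.7   42.5    4.2]
stand 0.89 [241.6, 92.8] [ 493.8 -316.   173.3   33.4    4.1]
red top [ 486.5 -318.7  106.3   18.7    3.7]
```

View pics/fin.png

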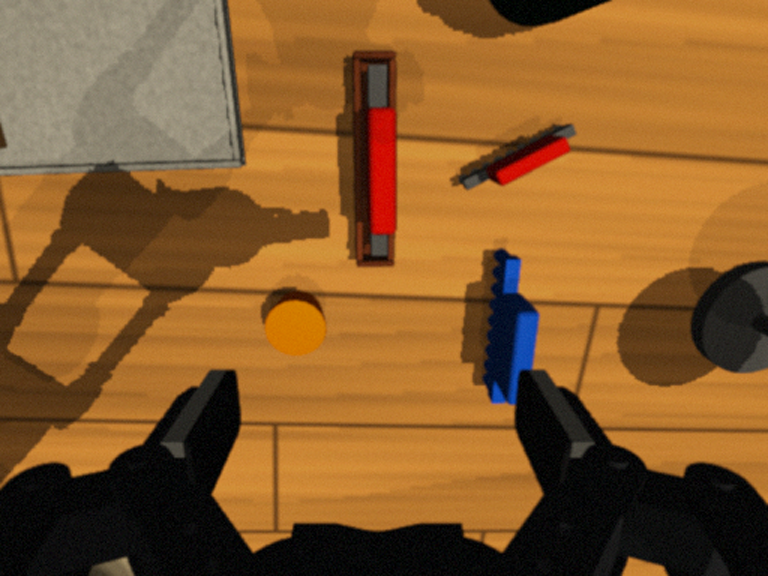

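The rake is upright in its stand (px 380,160). Its handle reads within about 1 mm of the same measurement before the lift, so it is seated. Handing in.

```bash
python3 -c "
from rig import sign_off;print(sign_off())"
```

```text
the job is handed in; nothing more can be done
None
```

The five sticks are combed into a tight parallel pack against the brass stop, the rake is back in its stand, and the job is handed in at about 22 s of the 67 s allowed. No verdict was reported.

- **Push:** I ramped the force up. It read 6.9 N, then 7.4 N after half a second, and 8.7 N (8.6 N along the push) at the end of a further 0.6 s. I read the force only at the end of each call, so it came just short of the nine newtons asked and was still climbing, not a flat hold at nine.
- **Sticks:** After lifting the rake away, the top camera picture showed all five lying side by side against the stop. The network gave outlines for only four of them. Three were within about 1.7° of the stop and one within about 2.3° (0.04 rad). The fifth I judged by eye in the same picture.
- **Stop:** In the top picture it read 0.4 mm from its starting position along the tray and 1.4 mm across it. That is close to the camera's 2 mm accuracy, and the rake tips had stopped advancing during the push.
- **Rake:** It stands upright in the stand. The handle reads within about 1 mm and 0.4° of the same measurement before the lift, and the gripper is open and about 0.2 m above it.
- **Bystanders:** I measured no end positions for them. Nothing looked disturbed in the pictures, and the arm's path stayed clear of them.

The tool picked up about 0.08 rad of tilt during the push. I allowed for it when putting the rake back.

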